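Set the coarse focus ring to its preset clip

ROBOT

A 6-joint arm with a two-finger parallel gripper is mounted at the origin on the work surface. World frame = base frame: x ahead of the robot, y to its left, z up, the work surface at z = 0. Lengths are in m, angles in rad, forces in N, time in s.
With the tool pointing down it reaches from about 0.375 to 0.9 m from the base axis. Payload 3.1 kg.
Tool frame: the origin (TCP) lies midway between the tips of the shut fingers; the grasp point (between the pads) lies 19 mm behind it; z points along the fingers, y is the direction in which the jaws open and shut (so a half turn about z gives the same grasp; the last joint's range is limited). The gripper opens to 85 mm and grips with 20 to 120 N. Pads are 22 mm wide; open, the fingers measure 114 mm over their backs; the gripper's body (76 mm by 85 mm) begins 54 mm behind the grasp point. The pads swing forward as they close: fully open they stand 13 mm farther back than shut.
Start: joints at [-1.502, 0.527, 1.433, -0, 1.181, -0.178], TCP at [0.153, -0.606, 0.231] pointing down, gripper open.
Joint ranges: [-3.08, 3.08], [-0.75, 2.2], [0.22, 2.44], [-1.43, 4.57], [0, 2.65], [-2.85, 2.85]. Speed limits (rad/s): [2.79, 2.79, 3.14, 3.14, 3.14, 3.14].

INTERFACE

Orientations are given as a unit quaternion [w, x, y, z].
In Python, from cell import readout, optics, ticket gives the robot as it stands.
- The arm moves only by the tool arm_command, never from a script. Its argument "commands" is a list of rows, each a list of 7 numbers: the shift along the world's x, y, z in mm, then the turn, a rotation vector about the world's x, y, z in units of 10 degrees (1.0 is 10 degrees), then the opening in per cent of the stroke, from 0 (shut) to 100 (fully open). In form: [[dx, dy, dz, rx, ry, rz, fingers], ...]. A call has 1 to 10 rows; each row is the pose to reach, as a shift and turn from the pose commanded when the call began; what a row does not reach only later rows make up. A row lasts 1/8 s, in which the tool goes at most 62.5 mm and 10.7 degrees, less where a joint would pass 70% of its speed; a pose out of reach is approached as far as the arm can. A call with a gripper value outside its range is refused whole. The fingers move at their own pace and stop on an object; "force" is the grip in N (left out, the last holds). Time passes only in rows, so rows that repeat a pose let the fingers close. It gives the time, the measured TCP pose, the force and the opening at its end, in the units of the state.
- readout.read_state(): the state, without advancing time (a new reading comes with each control period).
- optics.get_image(name): name is "scene" or "top" or "wrist"; returns a dict with "img" (384x512x3 uint8, blue, green, red), "vfov" (degrees; the focal length in pixels is half the picture's height over the tangent of half this angle, whatever the lens; pixels are square), "cx", "cy" (the principal point, pixels), "R" (3x3) and "t" (3): a world point X has camera coordinates R X + t. Camera axes: x right, y down, z forward; pixel columns grow to the right and rows downward; lengths in m; the calibration is good to about 2 mm. A picture is of the moment at which its call begins. There is no depth.
- ticket.sign_off(): hands the job in, once; it reports no verdict.
The state is a dict: "time": time; "q": joint angles; "qvel": joint speeds; "tau": joint torques, N m; "position": TCP position; "eef_rot": TCP orientation; "wrist_force": force on the tool from outside, world axes, zero at the start; "wrist_torque": the same for the moment, N m; "opening": finger opening in m.
Only numpy, scipy, OpenCV 4.12 (cv2) and the standard library are available. Lean on these libraries where they do the work, as an engineer would, in place of code of your own. Each camera call takes 0.05 s, during which the arm holds its last target.

TASK

Of the two grey control boxes on the bench, the microscope's focus control is the one whose knob is in two tiers: a large black ring with a small metal knob on top. Turn only that large outer ring, to the left (counter-clockwise seen from above), until its pointer nose points at the small raised clip on its dial, and let go. The small inner knob must keep its setting, and the single knob on the other box must be left as it is.

Things in the scene. Friction and masses are not known exactly. Their poses are not given: they have to be found in the camera images.
- coarse_ring: black outer ring, 54 mm across, 30 mm tall, vertical axis, on a fixed grey box 140 x 140 mm, its panel 40 mm above the table. Nose 8 mm wide, as tall as the ring, juts to 38 mm from the axis. Origin: on the axis at the ring's underside, 3 mm above the panel; x along the nose, z up. Stays where left, 0.06 N m stiff, not coupled to the inner knob; 0.55 to 1.35 rad to go, yaw growing
- preset_clip: the mark to point at: a fixed black clip 14 mm long, 10 mm wide and 6 mm tall on the dial panel round the ring, 44 to 58 mm from the axis. Origin: on the ring's axis at panel height (40 mm above the table); its x axis points from the axis to the clip
- fine_mark (a point): end of the black line on top of the inner fine knob, 13 mm from the axis. The knob is a bare-metal cylinder 30 mm in diameter that stands 15 mm out of the ring's top, its own top 88 mm above the table; it turns freely about the same axis and must not be turned
- lamp_nose (a point): the tip of the pointer nose, 38 mm from the axis and 73 mm above the table, of the single knob on the other, identical grey box (a lamp dimmer): one plain black knob 54 mm in diameter, its top 88 mm above the table, with its own clip; it must not be turned

How it is judged:
By the outcome, as a careful person would: the job done as asked, in the order asked, and still so for the second after the job is handed in, with the robot touching nothing.
It also fails if it takes over 29 s, if anything falls off the work surface, if the arm or the gripper's body presses on something with over 40 N, if the wrist force passes 120 N, or if a joint passes its speed limit or range.

## Working session

There is one attempt and no reset: what is moved stays moved. The work goes in short steps, Python scripts to look and compute and a tool call to move; the robot and the scene stay as the last step left them, time stands still between calls to the robot, and variables do not carry over. Pictures are saved under pics/ and viewed, and the job is handed in when it is done.

Besides the shell and the picture viewer there is one more tool, called after "Call:" in YAML: its name, and indented under it one key for each argument. arm_command: Moves the arm, as the interface text tells. Its arguments: {"type":"object","properties":{"commands":{"type":"array","items":{"type":"array","items":{"type":"number"}}},"force":{"type":"number"}},"required":["commands"]}

```bash
mkdir -p pics; ls
python3 - <<'E'
from cell import readout, optics
import cv2,pickle
s=readout.read_state();print({k:s[k] for k in ("time","position","eef_rot","opening","wrist_force")})
D={}
for n in("scene","top","wrist"):
    d=optics.get_image(n);D[n]=d;cv2.imwrite(f"pics/{n}0.png",d["img"]);print(n,d["vfov"],d["cx"],d["cy"],d["R"],d["t"])
pickle.dump(D,open("d0.pkl","wb"))
E
```

```text
pics
{'time': 0.0, 'position': array([ 0.15267701, -0.60532602,  0.23033572]), 'eef_rot': array([-1.09090558e-03,  9.92397306e-01,  1.23070673e-01,  7.51766363e-05]), 'opening': 0.0854109198200816, 'wrist_force': array([-0.89403023,  0.7330768 ,  1.13187262])}
scene 44.76450845511867 257.3129286538325 186.5719011987141 [[ 0.22890515  0.97342125  0.00731412]
 [ 0.72471481 -0.16539448 -0.66890441]
 [-0.64991606  0.15841632 -0.74331244]] [-0.12095387 -0.3102352   1.13701385]
top 54.96142619891103 248.84634328970677 189.5525316065043 [[-0.01240776 -0.99984259  0.01268243]
 [-0.99717009  0.01143209 -0.07430419]
 [ 0.07414751 -0.01356849 -0.99715497]] [-0.01384982  0.57365338  0.70027694]
wrist 70.46354376119716 254.10840020710754 190.79501428492284 [[ 0.24458416 -0.96962357 -0.00295254]
 [-0.9361632  -0.23693479  0.25973132]
 [-0.25254117 -0.06076211 -0.96567641]] [-0.62414324 -0.0353013   0.37879458]
```

View pics/scene0.png

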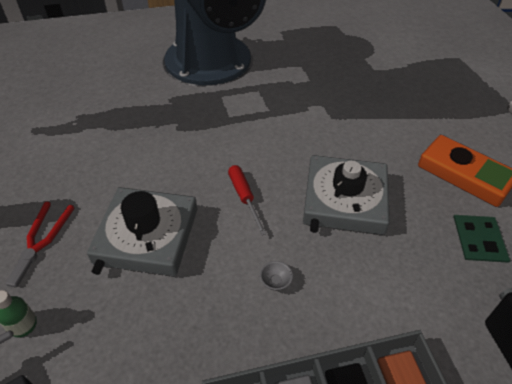

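View pics/top0.png

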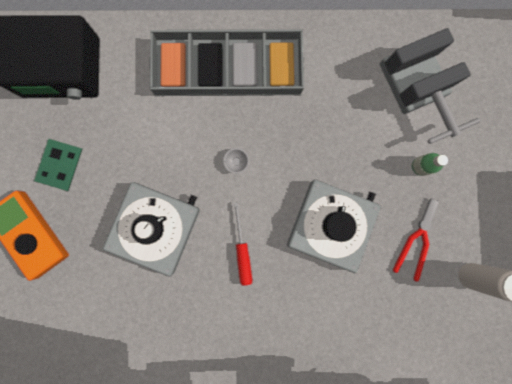

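View pics/wrist0.png

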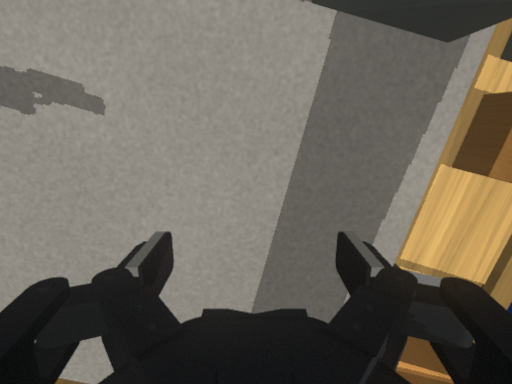

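The top view shows the two-tier knob on the left box at about (148,229) px. The lamp dimmer is at about (340,226) px. I'll enlarge both views.

Run:
```python
import pickle,cv2,numpy as np
D=pickle.load(open("d0.pkl","rb"))
a=D["top"]["img"][175:280,95:205];b=D["scene"]["img"][145:240,295:400]
a=cv2.resize(a,(400,382),interpolation=cv2.INTER_CUBIC);b=cv2.resize(b,(400,362),interpolation=cv2.INTER_CUBIC)
o=np.zeros((382,800,3),np.uint8);o[:,:400]=a;o[:362,400:]=b
o=np.clip(o.astype(float)*1.0,0,255).astype(np.uint8)
o=(255*(o/255.)**0.6).astype(np.uint8)
cv2.imwrite("pics/z0.png",o)
```

```text
(no output)
```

View pics/z0.png

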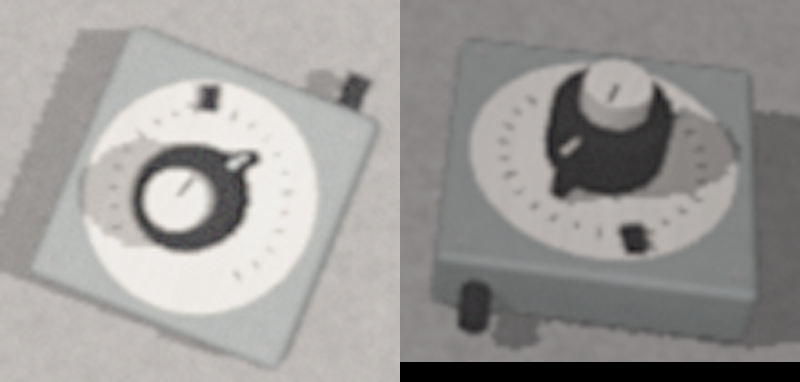

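```bash
cat > h.py <<'E'
import numpy as np,cv2
def ray(d,u,v):
    f=d["img"].shape[0]/2/np.tan(np.radians(d["vfov"]/2))
    R=np.array(d["R"]);t=np.array(d["t"])
    r=R.T@np.array([(u-d["cx"])/f,(v-d["cy"])/f,1.]);return -R.T@t,r/np.linalg.norm(r)
def onz(d,u,v,z):
    c,r=ray(d,u,v);return c+r*(z-c[2])/r[2]
def proj(d,X):
    f=d["img"].shape[0]/2/np.tan(np.radians(d["vfov"]/2))
    p=np.array(d["R"])@X+d["t"];return np.array([f*p[0]/p[2]+d["cx"],f*p[1]/p[2]+d["cy"]])
def tri(obs):
    A=0;b=0
    for d,u,v in obs:
        c,r=ray(d,u,v);P=np.eye(3)-np.outer(r,r);A=A+P;b=b+P@c
    return np.linalg.solve(A,b)
E
python3 - <<'E'
import pickle;from h import *
D=pickle.load(open("d0.pkl","rb"));T,S=D["top"],D["scene"]
t=lambda x,y:(T,95+x/3.636,175+y/3.638)
s=lambda x,y:(S,295+(x-400)/3.81,145+y/3.81)
np.set_printoptions(precision=4,suppress=True)
for n,a,b,z in [("fine",(177,198),(616,82),.088),("dial",(200,196),(604,160),.04),("clip",(208,97),(634,238),.046),("line",(184,189),(614,92),.088),("nosetip",(256,157),(560,180),.073),("nosemark",(240,159),(569,147),.073)]:
    print(n,tri([t(*a),s(*b)]),onz(*t(*a),z),onz(*s(*b),z))
    
for n,p,z in [("lampdial",(336,227),.043),("lampclip",(332,199),.046),("lamptop",(340,226.5),.088)]: print(n,onz(T,*p,z))
E
```

```text
fine [0.5006 0.1662 0.0871] [0.5005 0.1655 0.088 ] [0.5014 0.1662 0.088 ]
dial [0.5    0.1688 0.0349] [0.4999 0.1666 0.04  ] [0.5042 0.1674 0.04  ]
clip [0.5512 0.1629 0.0412] [0.5509 0.1614 0.046 ] [0.5548 0.1611 0.046 ]
line [0.5049 0.1636 0.0857] [0.5048 0.1622 0.088 ] [0.5069 0.1632 0.088 ]
nosetip [0.5202 0.1371 0.0514] [0.5197 0.1308 0.073 ] [0.5377 0.1296 0.073 ]
nosemark [0.519  0.1399 0.0712] [0.5188 0.1387 0.073 ] [0.5206 0.1399 0.073 ]
lampdial [ 0.4991 -0.1841  0.043 ]
lampclip [ 0.5519 -0.1773  0.046 ]
lamptop [ 0.5012 -0.18    0.088 ]
```

Measured so far: ring axis about (0.5005, 0.166), nose at about -56°, clip at about -5.5°. That leaves about 0.88 rad to turn, inside the given range. I'll raise the arm to clear the tall object on the right, then travel.

Call:
arm_command:
  commands:
    - [0,0,60,0,0,0,100]
    - [0,0,120,0,0,0.5,100]
    - [15,30,150,0,0,1.5,100]
    - [35,80,150,0,0,2.5,100]
    - [55,130,150,0,0,3.5,100]
    - [80,180,150,0,0,4.5,100]
    - [105,230,150,0,0,5.5,100]
    - [135,280,150,0,0,6.5,100]
    - [165,330,150,0,0,7.5,100]
    - [190,380,150,0,0,8.5,100]

```text
time: 1.4
position: [0.3433, -0.2242, 0.3813]
eef_rot: [0.0, 0.646, 0.763, 0.0]
wrist_force: [0.9, -0.7, 0.2]
opening: 0.0856
```

Call:
arm_command:
  commands:
    - [20,50,0,0,0,0.5,100]
    - [40,100,0,0,0,1,100]
    - [60,150,-10,0,0,1.5,100]
    - [80,200,-30,0,0,2,100]
    - [100,250,-60,0,0,2.5,100]
    - [120,300,-90,0,0,2.5,100]
    - [140,350,-120,0,0,2.5,100]
    - [158,391,-150,0,0,2.5,100]
    - [158,391,-150,0,0,2.5,100]

```text
time: 2.52
position: [0.4996, 0.1672, 0.2284]
eef_rot: [-0.002, 0.467, 0.884, -0.001]
wrist_force: [-0.7, 0.0, 0.3]
opening: 0.0854
```

Run:
```python
from cell import readout, optics
import cv2,pickle
s=readout.read_state();print({k:s[k] for k in ("time","position","eef_rot","q")})
d=optics.get_image("wrist");pickle.dump(d,open("d1.pkl","wb"));cv2.imwrite("pics/w1.png",d["img"]);print(-d["R"].T@d["t"])
```

```text
{'time': 2.525, 'position': array([0.49962553, 0.16716949, 0.22844665]), 'eef_rot': array([-0.00238295,  0.46653987,  0.88449582, -0.00142144]), 'q': array([ 1.10418907e-01,  4.01753149e-01,  1.67708932e+00,  3.66741760e-04,
        1.06829031e+00, -4.89801365e-01])}
[0.46241171 0.2204465  0.37130385]
```

View pics/w1.png

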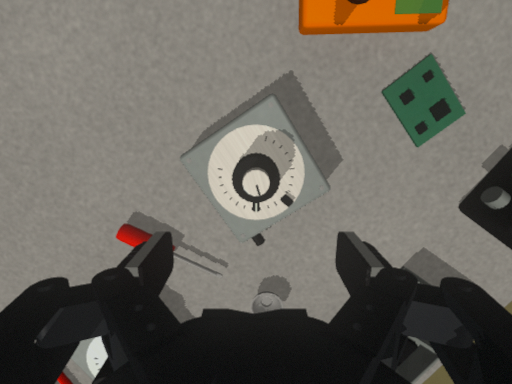

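The wrist view shows the ring at about (257,178) px, the nose pointing down at about (256,208), and the clip at about (288,200). I'll zoom in for subpixel positions.

Run:
```python
import pickle,cv2,numpy as np
d=pickle.load(open("d1.pkl","rb"))
a=cv2.resize(d["img"][115:230,195:315],(720,690),interpolation=cv2.INTER_CUBIC)[:600]
cv2.imwrite("pics/z1.png",(255*(a/255.)**0.6).astype(np.uint8))
```

```text
(no output)
```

View pics/z1.png

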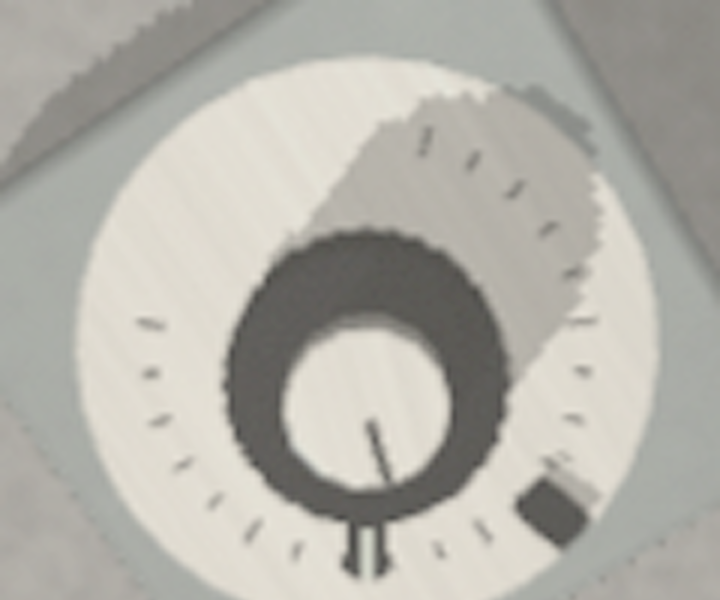

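Run:
```python
import pickle;from h import *
np.set_printoptions(precision=4,suppress=True)
d=pickle.load(open("d1.pkl","rb"));D=pickle.load(open("d0.pkl","rb"));T=D["top"];S=D["scene"]
w=lambda x,y:(d,195+(x+.5)/6-.5,115+(y+.5)/6-.5)
t=lambda x,y:(T,95+x/3.636-.4,175+y/3.638-.4)
s=lambda x,y:(S,295+(x-400)/3.81-.4,145+y/3.81-.4)
for n,a,b,c,z in [("fine",(367,408),(177,198),(616,82),.088),("fineend",(388,486),None,None,.088),("mark",(367,553),(240,159),(569,147),.073),("clip",(553,510),(208,97),(634,238),.046)]:
    o=[w(*a)]+([t(*b),s(*c)] if b else [])
    print(n,onz(*o[0],z), tri(o) if b else "")
# dial by threshold: points seen on the edge
g=cv2.cvtColor(d["img"],cv2.COLOR_BGR2GRAY)
pts=[(75,340),(658,345),(367,55),(100,215),(150,140),(250,75),(110,490),(640,450),(610,180),(170,570)]
P=np.array([onz(*w(*p),.041)[:2] for p in pts])
A=np.c_[2*P,np.ones(len(P))];x=np.linalg.lstsq(A,(P**2).sum(1),rcond=None)[0];print("dial",x[:2],np.sqrt(x[2]+x[0]**2+x[1]**2))
```

```text
fine [0.4999 0.1663 0.088 ] [0.5005 0.1662 0.0878]
fineend [0.5112 0.1566 0.088 ] 
mark [0.5181 0.1399 0.073 ] [0.5189 0.1397 0.072 ]
clip [0.5497 0.1622 0.046 ] [0.5513 0.1623 0.0428]
dial [0.4997 0.1657] 0.060899424047028305
```

Call:
arm_command:
  commands:
    - [0,0,-50,0,0,0,100]
    - [0,0,-100,0,0,0,100]
    - [0,0,-130,0,0,0,100]
    - [0,0,-155,0,0,0,100]
    - [0,0,-155,0,0,0,100]

```text
time: 3.2
position: [0.4999, 0.1635, 0.0759]
eef_rot: [-0.001, 0.469, 0.883, -0.001]
wrist_force: [-0.2, 0.2, -0.4]
opening: 0.085
```

```bash
cat > look.py <<'E'
import sys,pickle,cv2
from cell import readout, optics
n=sys.argv[1]
for i in range(1):
    s=readout.read_state();print({k:s[k] for k in ("time","position","eef_rot","wrist_force","wrist_torque","opening")})
D={}
for c in sys.argv[2:]:
    D[c]=optics.get_image(c);cv2.imwrite(f"pics/{c}_{n}.png",D[c]["img"])
pickle.dump(D,open(f"d_{n}.pkl","wb"))
E
python3 look.py a wrist top
```

```text
{'time': 3.2, 'position': array([0.49986566, 0.1635389 , 0.07593449]), 'eef_rot': array([-0.00109923,  0.46912897,  0.88312852, -0.00090145]), 'wrist_force': array([-0.22128824,  0.20498728, -0.44312575]), 'wrist_torque': array([0.01366714, 0.02129514, 0.02168631]), 'opening': 0.08499585158270616}
```

View pics/wrist_a.png

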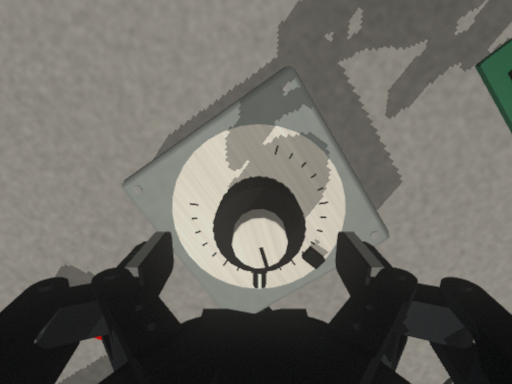

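Run:
```python
import pickle;from h import *
np.set_printoptions(precision=4,suppress=True)
d=pickle.load(open("d_a.pkl","rb"))["wrist"]
a=cv2.resize(d["img"][110:300,150:360],(756,684)[:2],interpolation=cv2.INTER_CUBIC)[84:]
cv2.imwrite("pics/za.png",(255*(a/255.)**0.6).astype(np.uint8))
print(onz(d,260,236,.088),proj(d,np.array([.5,.166,.088])))
```

```text
[0.498  0.1696 0.088 ] [259.3589 243.2438]
```

View pics/za.png

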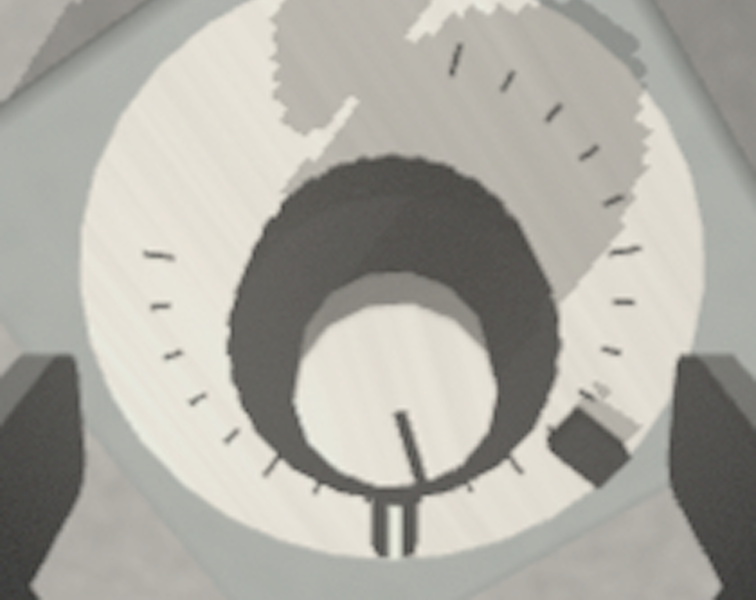

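The fine-knob centre sits where predicted, at (259.7,243.3) against (259.4,243.2) px, so the axis is confirmed at (0.500, 0.166). Next I'll descend and grip the ring at right angles to the nose.

Call:
arm_command:
  commands:
    - [-0.5,1,-20,0,0,0,100]
    - [-0.5,1,-30,0,0,0,100]
    - [-0.5,1,-30,0,0,0,70]
    - [-0.5,1,-30,0,0,0,55]
    - [-0.5,1,-30,0,0,0,55]
    - [-0.5,1,-30,0,0,0,55]
  force: 25

```text
time: 4.05
position: [0.5014, 0.1664, 0.0474]
eef_rot: [0.001, 0.468, 0.883, 0.001]
wrist_force: [0.8, 1.3, 6.2]
opening: 0.0532
```

```bash
python3 look.py b wrist top
```

```text
{'time': 4.05, 'position': array([0.50142713, 0.16638428, 0.04738022]), 'eef_rot': array([0.0012018 , 0.46845004, 0.8834886 , 0.0010071 ]), 'wrist_force': array([0.80637016, 1.28582567, 6.15070599]), 'wrist_torque': array([ 0.31252536, -0.11297246, -0.03312   ]), 'opening': 0.05315261319341368}
```

View pics/wrist_b.png

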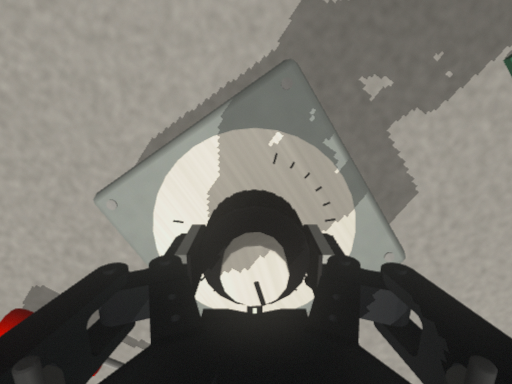

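Call:
arm_command:
  commands:
    - [0,0,0,0,0,0,45]
    - [0,0,0,0,0,0.7,45]
    - [0,0,0,0,0,1.4,45]
    - [0,0,0,0,0,2.1,45]
    - [0,0,0,0,0,2.8,45]
    - [0,0,0,0,0,3.5,45]
    - [0,0,0,0,0,4.2,45]
    - [0,0,0,0,0,4.7,45]
    - [0,0,0,0,0,5.0,45]
    - [0,0,0,0,0,5.0,45]

```text
time: 5.4
position: [0.5016, 0.1667, 0.0474]
eef_rot: [0.002, 0.051, 0.999, 0.001]
wrist_force: [0.0, 3.3, 6.1]
opening: 0.0534
```

```bash
python3 look.py c wrist top scene
```

```text
{'time': 5.4, 'position': array([0.50163829, 0.1666993 , 0.04737729]), 'eef_rot': array([1.73992613e-03, 5.10643426e-02, 9.98693617e-01, 6.82327172e-04]), 'wrist_force': array([0.01396704, 3.28535728, 6.07886283]), 'wrist_torque': array([ 0.68686131, -0.0775881 ,  0.04548877]), 'opening': 0.05336057158710203}
```

View pics/wrist_c.png

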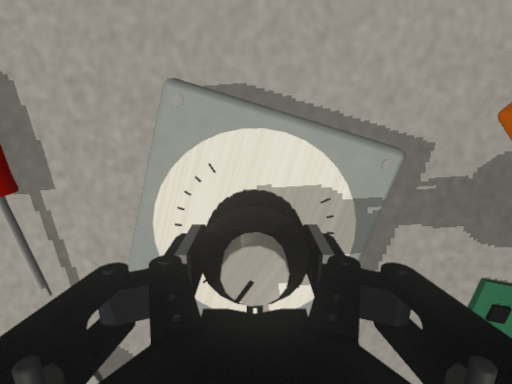

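View pics/scene_c.png

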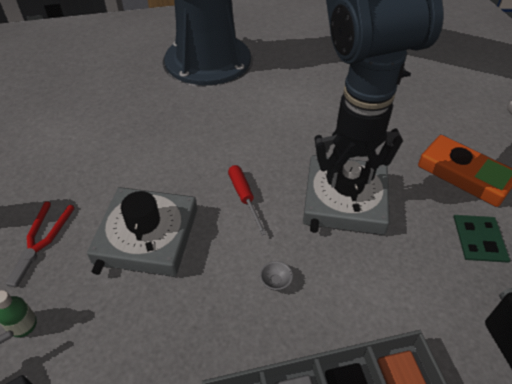

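The ring followed the gripper: the nose is at the same place in the wrist view, about (254,309) px, while the inner line has moved relative to the jaws, as it should. Now I'll release, rise and check.

Call:
arm_command:
  commands:
    - [0,0,0,0,0,0,70]
    - [0,0,0,0,0,0,100]
    - [0,0,0,0,0,0,100]
    - [0,0,0,0,0,0,100]
    - [0,0,40,0,0,0,100]
    - [0,0,70,0,0,0,100]
    - [0,0,120,0,0,0,100]
    - [0,0,150,0,0,0,100]
    - [0,0,150,0,0,0,100]

```text
time: 6.68
position: [0.5018, 0.1662, 0.1987]
eef_rot: [0.003, 0.051, 0.999, 0.0]
wrist_force: [-0.1, 0.6, -0.1]
opening: 0.0853
```

```bash
python3 look.py d wrist top scene
python3 - <<'E'
import pickle,cv2,numpy as np
from h import *
d=pickle.load(open("d_d.pkl","rb"))["wrist"]
u,v=proj(d,np.array([.5,.166,.07]));print(u,v)
u0,v0=int(u)-60,int(v)-50;print(u0,v0)
a=cv2.resize(d["img"][v0:v0+100,u0:u0+120],(720,600),interpolation=cv2.INTER_CUBIC)
cv2.imwrite("pics/zd.png",(255*(a/255.)**0.6).astype(np.uint8))
E
```

```text
{'time': 6.675, 'position': array([0.50181677, 0.16615606, 0.1987047 ]), 'eef_rot': array([2.92349688e-03, 5.10613083e-02, 9.98691145e-01, 4.40182040e-04]), 'wrist_force': array([-0.10094833,  0.55657255, -0.1345294 ]), 'wrist_torque': array([ 0.04068978,  0.03012537, -0.02698098]), 'opening': 0.08528212605353974}
254.35856669719948 182.5489904534139
194 132
```

View pics/zd.png

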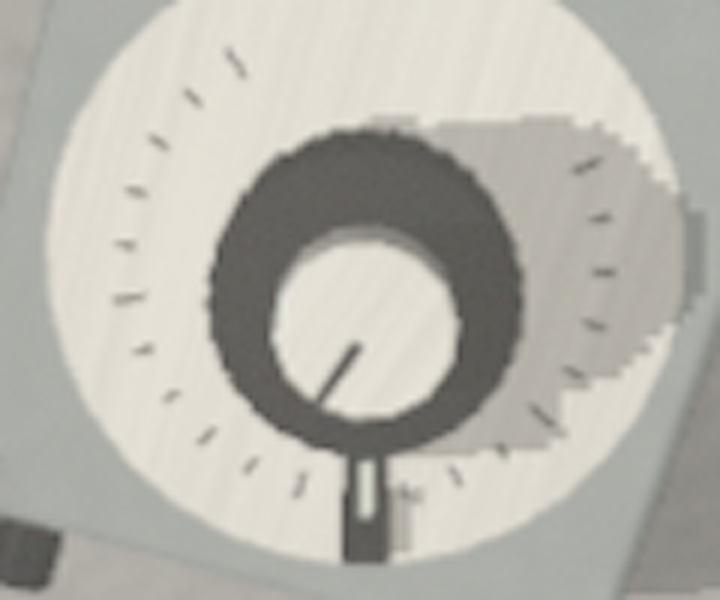

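Run:
```python
import pickle;from h import *
d=pickle.load(open("d_d.pkl","rb"))["wrist"]
w=lambda x,y:(d,194+(x+.5)/6-.5,132+(y+.5)/6-.5)
c=onz(*w(366.5,330),.088);print(c)
for n,p,z in [("mark",(367,490),.073),("clip",(365.5,562),.046),("fine",(320,402),.088)]:
    q=onz(*w(*p),z)
    for o in (c[:2],np.array([.5,.166])):
        e=q[:2]-o;print(n,q,np.hypot(*e),np.degrees(np.arctan2(e[1],e[0])))
T=pickle.load(open("d_d.pkl","rb"))
D0=pickle.load(open("d0.pkl","rb"))
def z(im,r):return cv2.resize(im[r[0]:r[1],r[2]:r[3]],(390,300),interpolation=cv2.INTER_CUBIC)
A=[(D0["scene"]["img"],(145,240,295,400)),(T["scene"]["img"],(145,240,295,400)),(D0["top"]["img"],(175,275,285,385)),(T["top"]["img"],(175,275,285,385))]
I=[z(*x) for x in A]
cv2.imwrite("pics/cmp.png",np.vstack([np.hstack(I[:2]),np.hstack(I[2:])]))
```

```text
[0.4996616  0.16628088 0.088     ]
mark [0.53216533 0.16312211 0.073     ] 0.03265684844381258 -5.550659151687995
mark [0.53216533 0.16312211 0.073     ] 0.03229381386035323 -5.112734904119189
clip [0.55671295 0.16044932 0.046     ] 0.05734860759802945 -5.836273059329238
clip [0.55671295 0.16044932 0.046     ] 0.0569839305822636 -5.589922603484541
fine [0.51087838 0.15756457 0.088     ] 0.014205287689152933 -37.8499751820065
fine [0.51087838 0.15756457 0.088     ] 0.013765746306891414 -37.791097992223335
```

View pics/cmp.png

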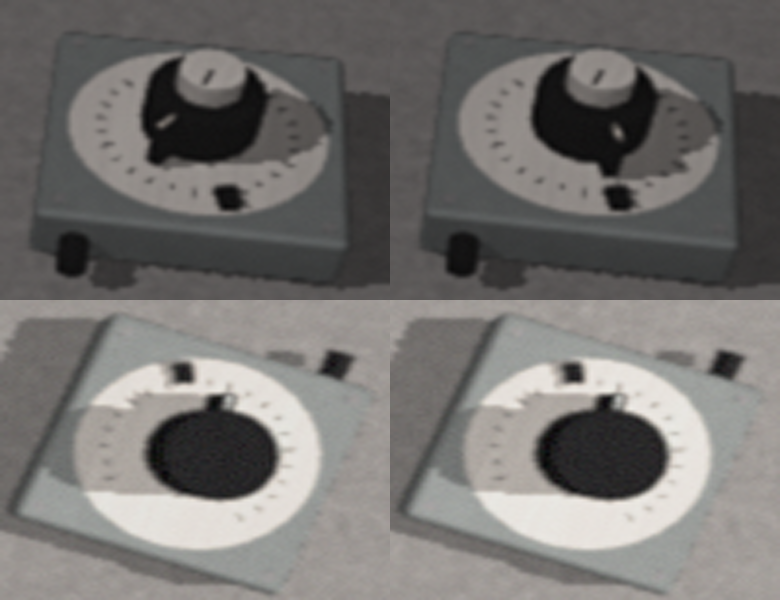

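Run:
```python
import pickle;from h import *
# rectify the fine knob top at z=.088 from each wrist picture, same world frame, +x up, 0.1mm/px
def rect(d,z=.088,h=.02):
    W=[(.5+h,.166+h),(.5+h,.166-h),(.5-h,.166-h),(.5-h,.166+h)]
    s=np.float32([proj(d,np.array([a,b,z])) for a,b in W]);n=380
    M=cv2.getPerspectiveTransform(s,np.float32([[0,0],[n,0],[n,n],[0,n]]))
    return cv2.warpPerspective(d["img"],M,(n,n),flags=cv2.INTER_CUBIC)
I=[rect(pickle.load(open("d1.pkl","rb"))),rect(pickle.load(open("d_d.pkl","rb"))["wrist"])]
cv2.imwrite("pics/fine.png",np.hstack(I))
for k in I:
    g=cv2.cvtColor(k,cv2.COLOR_BGR2GRAY);y,x=np.mgrid[:380,:380]
    m=(np.hypot(x-190,y-190)<120);bg=np.median(g[m]);wt=np.where(m,np.clip(bg-25-g.astype(float),0,None),0)
    X=np.c_[x[wt>0],y[wt>0]].astype(float);w=wt[wt>0];mu=(X*w[:,None]).sum(0)/w.sum()
    C=((X-mu)*w[:,None]).T@(X-mu);e,V=np.linalg.eigh(C);v=V[:,1]
    print(bg,mu,e/w.sum(),np.degrees(np.arctan2(-v[0],-v[1])))
```

```text
201.0 [234.78902469 136.20383672] [ 39.37737883 830.50971962] 141.05777902577213
203.0 [233.29731369 135.79367478] [ 34.64611216 778.98651334] 140.10122810077885
```

View pics/fine.png

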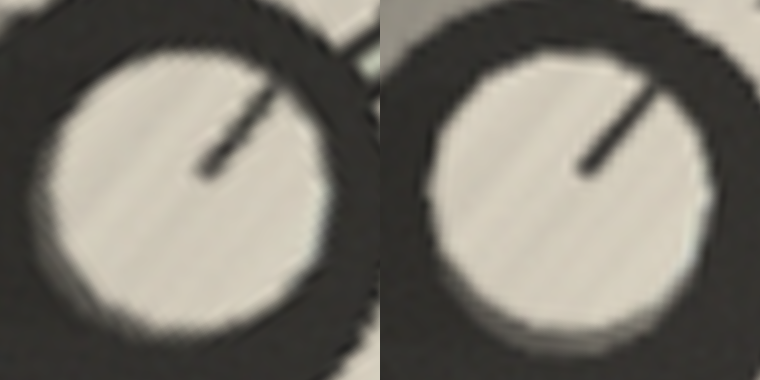

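Run:
```python
from cell import ticket
print(ticket.sign_off())
```

```text
the job is handed in; nothing more can be done
None
```

The focus control's outer ring now points at its clip, and I handed the job in at about 7 s of the 29 s allowed. I gripped the ring with the jaws at right angles to the nose and turned it about 50° counter-clockwise. I then let go and rose clear, so the robot was touching nothing.

| Check after release | Result |
|---|---|
| Nose against clip | Nose at about -5.3°, clip at about -5.7°, so aligned within about 0.5° |
| Inner knob line | Unchanged within about 1° |
| Lamp dimmer knob | Looks the same in the before and after top views |
| Forces | Highest wrist force seen at the end of a move was about 7 N |

- **Clip angle:** my first estimate was -4.3°, which differs from the later -5.7° by about 1.4°. The after-release picture shows the nose and clip in one line.
- **Inner knob:** a rough hand-picked reading suggested a 3° change. Fitting the line in pictures taken before and after showed no real turn.

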